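# Tip the pin box out of the packed rack

## Robot

A 6-joint arm with a two-finger parallel gripper is mounted at the origin on a cart in front of the work surface, level with it; the furniture and walls round the work are solid. World frame = base frame: x ahead of the robot, y to its left, z up, the work surface at z = 0. Lengths are in m, angles in rad, forces in N, time in s.
With the tool pointing down it reaches from about 0.35 to 0.85 m from the base axis. Payload 8.1 kg.
Tool frame: the origin (TCP) lies between the finger pads; the fingertips stand 8 mm ahead of it and the grasp point (between the pads) lies 11 mm behind it; z points along the fingers, y is the line along which they close (so a half turn about z gives the same grasp; the last joint's range is limited). The gripper opens to 93 mm and grips with 3 to 60 N. Pads are 15 mm wide; open, the fingers measure 128 mm over their backs; the gripper's body (75 mm by 188 mm) begins 65 mm behind the grasp point.
Start: joints at [1.137, 0.13, 1.488, -0, 1.523, -0.085], TCP at [0.205, 0.564, 0.227] pointing down, gripper open.
Joint ranges: [-2.96, 2.96], [-0.89, 2.26], [0.02, 2.5], [-1.34, 4.48], [0, 2.73], [-2.66, 2.66]. Speed limits (rad/s): [2.39, 2.39, 2.79, 3.14, 3.14, 3.14].

## Interface

Orientations are given as [roll, pitch, yaw] about the fixed x, y, z axes, in that order (R = Rz(yaw) Ry(pitch) Rx(roll)).
In Python, from bench import * gives the robot as it stands.
- The arm moves only by the shell command python3 -m pendant 'ROWS'. ROWS is JSON, a list of rows, each an object with "travel": the shift along the tool's x, y, z in cm, a list of three; "rotation": the turn, a rotation vector about the tool's x, y, z in degrees, a list of three; "gripper": the finger opening in cm, from 0 to 9.3. A call has 1 to 12 rows; each row is the pose to reach, as a shift and turn from the pose commanded when the call began, along the tool's axes at that moment; what a row does not reach only later rows make up. A row lasts 1/8 s, in which the tool goes at most 62.5 mm and 10.7 degrees, less where a joint would pass 70% of its speed; a pose out of reach is approached as far as the arm can. A call with a gripper value outside its range is refused whole. The fingers move at their own pace and stop on an object; the grip force is fixed at half the most. Time passes only in rows, so rows that repeat a pose let the fingers close. It gives the time, the measured TCP pose, the force, the opening and the grip force at its end, in the units of the state.
- get_state(): the state, without advancing time (a new reading comes with each control period).
- capture(name): name is "scene" or "top"; returns a dict with "pixels" (420x560x3 uint8, blue, green, red), "mtx" (3x3 intrinsics, pixels), "rvec" (rotation vector, rad) and "tvec" (3), from world to camera coordinates, as OpenCV has them. Camera axes: x right, y down, z forward; pixel columns grow to the right and rows downward; lengths in m; the calibration is good to about 2 mm. A picture is of the moment at which its call begins. There is no depth.
- close_job(): hands the job in; it is judged then, once.
The state is a dict: "clock": time; "qpos": joint angles; "qd": joint speeds; "joint_torque": joint torques, N m; "tcp_pos": TCP position; "tcp_rot": TCP orientation; "wrist_force": force on the tool from outside, world axes, zero at the start; "torque": the same for the moment, N m; "finger_gap": finger opening in m; "grip_force": force on a finger pad.
Only numpy, scipy, OpenCV 4.12 (cv2) and the standard library are available. Lean on these libraries where they do the work, as an engineer would, in place of code of your own. Each camera call takes 0.05 s, during which the arm holds its last target. There are 200 camera calls.

## Task

In the small grey rack a tall pin-assortment box stands on end, packed in the middle of a row of brown cartons. Tip its top out of the row towards the rack's open front until it leans well over the front lip (a bar above the row stops it being lifted straight up), then draw it free and stand it upright on the bench in front of the rack. Leave the cartons on either side of it standing in their places.

Things in the scene. Friction and masses are not known exactly. Their poses are not given: they have to be found in the camera images.
- pin_case_centre (a point): Centre of the pin box standing in the rack: flat, blue, clear lid, on end: 124 mm high (z up), 85 deep (x; a lid catch juts 4 mm out in front at mid-height), 29 thick (y), 0.19 kg. The point is half-way in all three, 66 mm over the bench at the start. Its top 44 mm rise above the cartons: pinch across the thickness there, near the front. (One like it lying flat elsewhere is a bystander.)
- rack: Grey steel rack, fixed, 101 x 177 mm. Origin under its middle, on the bench; z up, y along the row, x to its back (front is -x). Floor 4 mm thick. Lip: x -50.5 to -46.5, top 24 mm over the bench; cheeks 45 to 70 high. 8 mm bar along y at x +33, axis 148 mm up, 16 mm clear over the pin box. The box's foot is 2 mm behind the lip; tipped about the lip's top edge, it clears the bar.
- carton_left_centre (a point): Centre of the brown carton beside the pin box on the +y side, 3 mm from it, loose, standing on end: 80 mm high (z up), 45 deep (x), 32 thick (y), 0.21 kg, its front level with the pin box's front. A further such carton stands beyond it.
- carton_right_centre (a point): The same on the -y side of the pin box: brown carton standing on end, 80 mm high, 45 deep, 32 thick; the point is its centre. A further such carton stands beyond it.
Not all that is in view belongs to the job. What is shaped like the part that bears pin_case_centre but green is not meant.

How it is judged:
By the outcome, as a careful person would: the job done as asked, in the order asked, and still so for the second after the job is handed in, with the robot touching nothing.
It also fails if it takes over 35 s, if anything falls off the work surface, if the arm or the gripper's body presses on something with over 40 N, if the wrist force passes 120 N, or if a joint passes its speed limit or range.

## Working session

There is one attempt and no reset: what is moved stays moved. The work goes in short steps, Python scripts to look and compute and a shell command to move; the robot and the scene stay as the last step left them, time stands still between calls to the robot, and variables do not carry over. Pictures are saved under pics/ and viewed, at most 10 in all, crops included, and the job is handed in when it is done.

```bash
mkdir -p pics; ls
python3 - <<'E'
from bench import *
import cv2
for n in("scene","top"):
    c=capture(n); cv2.imwrite(f"pics/{n}0.png",c["pixels"]); print(n,c["mtx"].tolist(),c["rvec"],c["tvec"])
s=get_state();print(s)
E
```

```text
pics
scene [[433.1638963506581, 0.0, 278.14222202542254], [0.0, 433.1638963506581, 208.79148979344953], [0.0, 0.0, 1.0]] [ 2.23526523 -0.99175563  0.36090321] [-0.30478079  0.36381222  0.64109757]
top [[408.2394807509299, 0.0, 286.47478788630576], [0.0, 408.2394807509299, 201.51737035629765], [0.0, 0.0, 1.0]] [ 2.18316314 -2.16640052  0.08035536] [0.04461875 0.49077173 0.88156069]
{'clock': 0.1, 'qpos': array([ 1.13656957e+00,  1.31079102e-01,  1.48918228e+00,  3.58354710e-06,
        1.52298535e+00, -8.54093504e-02]), 'qd': array([-0.00070117, -0.00258149, -0.00190838, -0.001905  ,  0.00048605,
        0.00135432]), 'joint_torque': array([ 9.02642078e-04, -5.61343610e+01, -4.93091154e+01,  7.70014361e-02,
        2.94348376e-02, -6.11347696e-05]), 'tcp_pos': array([0.20484371, 0.56341703, 0.2256897 ]), 'tcp_rot': array([-3.13994491e+00, -1.44667970e-04,  2.79277495e+00]), 'wrist_force': array([-0.61260723,  0.23652313, -0.70637178]), 'torque': array([ 0.00807689, -0.01443335, -0.0388866 ]), 'grip_force': 0.0, 'finger_gap': 0.09331223344511061}
```

View pics/scene0.png

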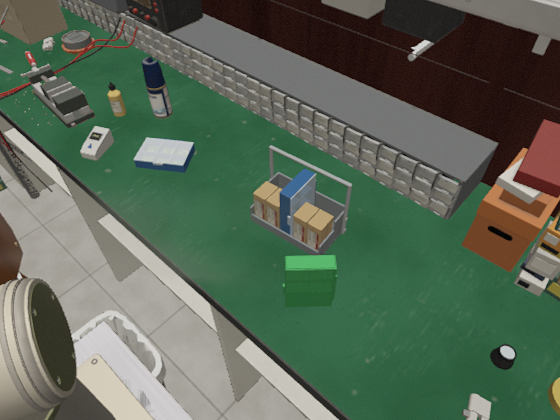

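View pics/top0.png

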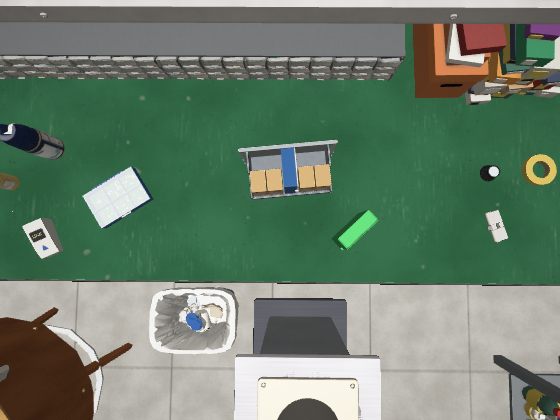

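The scene view shows the rack at about (300,200), the blue box's top at about (299,180), a green decoy at (310,280) and the flat bystander at (165,153). In the top view the box is at (289,170), with cartons at (258..275,180) and (307..324,177) and the green one at (356,230).

```bash
cat > h.py <<'E'
import numpy as np,cv2
from bench import *
def cam(n):
    c=capture(n);R=cv2.Rodrigues(np.array(c["rvec"],float))[0];t=np.array(c["tvec"],float).ravel()
    return dict(img=c["pixels"],K=np.array(c["mtx"]),R=R,t=t,C=-R.T@t,P=np.array(c["mtx"])@np.c_[R,t])
def ray(c,uv,z):
    d=c["R"].T@np.linalg.inv(c["K"])@[uv[0],uv[1],1.];return c["C"]+d*(z-c["C"][2])/d[2]
def tri(a,ua,b,ub):
    X=cv2.triangulatePoints(a["P"],b["P"],np.array(ua,float).reshape(2,1),np.array(ub,float).reshape(2,1)).ravel();return X[:3]/X[3]
def proj(c,X):
    x=c["P"]@np.r_[X,1];return x[:2]/x[2]
E
python3 - <<'E'
from h import *
s=cam("scene");t=cam("top")
a=cv2.resize(s["img"][135:265,235:365],None,fx=4.6,fy=4.6,interpolation=cv2.INTER_CUBIC)
b=cv2.resize(t["img"][130:210,230:345],None,fx=6.9,fy=6.9,interpolation=cv2.INTER_CUBIC)
cv2.imwrite("pics/a1.png",a[:600]);cv2.imwrite("pics/b1.png",b)
print(s["C"],t["C"])
for uv in((289,196),(300,283),(250,198),(330,193)):print(uv,ray(t,uv,0.0))
E
```

```text
[ 0.09749906 -0.33700911  0.71636271] [0.41580716 0.04002144 0.91951055]
(289, 196) [0.50468623 0.04297887 0.        ]
(300, 283) [0.31060689 0.01706234 0.        ]
(250, 198) [0.49950022 0.13122106 0.        ]
(330, 193) [ 0.51217372 -0.04970967  0.        ]
```

View pics/a1.png

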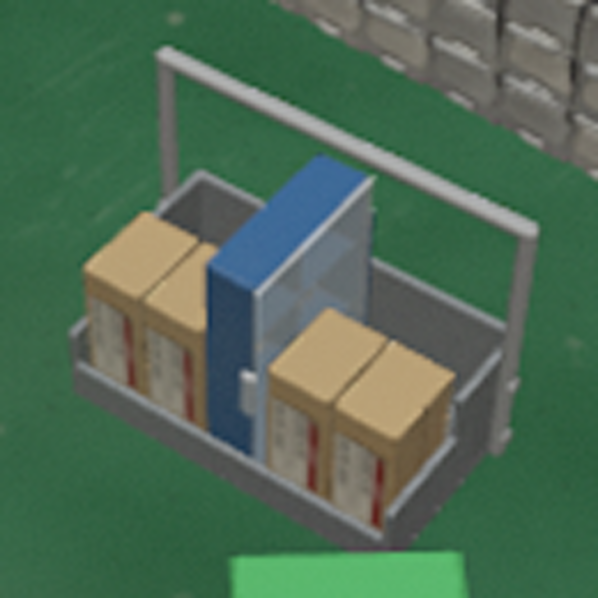

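View pics/b1.png

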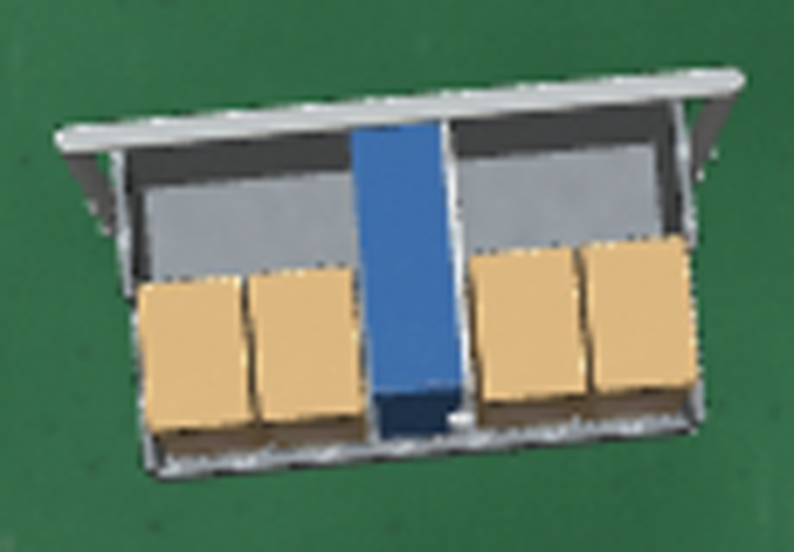

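The crops show clear corners. In the scene crop, the box's front-top corners are at (207,268) and (258,293), the back-top at (322,155) and (373,178), and the lip ends at (75,368) and (382,543). In the top crop, the front-top corners are at (372,393) and (464,388), and the lip ends at (150,475) and (700,430).

```bash
cat > m.py <<'E'
from h import *
s=cam("scene");t=cam("top")
S=lambda u,v:((u+.5)/4.6-.5+235,(v+.5)/4.6-.5+135)
T=lambda u,v:((u+.5)/6.9-.5+230,(v+.5)/6.9-.5+130)
for n,a,b in[("boxFL",(207,268),(372,393)),("boxFR",(258,293),(464,388)),("boxBR",(373,178),(448,122)),("lipL",(75,370),(150,475)),("lipR",(382,543),(702,430)),
 ("RcFL",(272,368),(480,400)),("RcFR",(333,402),(586,393)),("RcBL",(328,308),(470,255)),("RcBR",(388,343),(576,248)),("LcFL",(145,300),(260,420)),("barL",(163,50),(60,138)),("barR",(533,228),(742,78))]:
    X=tri(s,S(*a),t,T(*b));print(n,X.round(4),"res",(proj(s,X)-S(*a)).round(1),(proj(t,X)-T(*b)).round(1))
for n,p,z in[("boxFL",(372,393),.128),("boxFR",(464,388),.128),("lipL",(150,475),.024),("lipR",(702,430),.024),("RcFL",(480,400),.084),("LcFR",(365,413),.084)]:print(n,ray(t,T(*p),z).round(4))
for n,p,z in[("boxFL",(207,268),.128),("boxFR",(258,293),.128),("boxBL",(322,155),.128),("boxBR",(373,178),.128),("lipL",(75,370),.024),("lipR",(382,543),.024)]:print("scene",n,ray(s,S(*p),z).round(4))
g=cv2.inRange(cv2.cvtColor(t["img"],cv2.COLOR_BGR2HSV),(50,120,150),(75,255,255));n,l,st,ce=cv2.connectedComponentsWithStats(g)
i=1+st[1:,4].argmax();print(st[i])
q=cv2.boxPoints(cv2.minAreaRect(np.argwhere(l==i)[:,::-1].astype(np.float32)))
for p in q:print(ray(t,p,.029).round(3),ray(t,p,.085).round(3))
E
python3 m.py
```

```text
boxFL [0.5128 0.0522 0.1238] res [-0.9  0.1] [ 0.7 -0.7]
boxFR [0.5143 0.0259 0.1261] res [-1.1  0.1] [ 0.8 -0.8]
boxBR [0.5903 0.0299 0.1334] res [-1.7  0.3] [ 1.3 -1.4]
lipL [0.4991 0.1252 0.0153] res [-1.   0.1] [ 0.7 -0.8]
lipR [ 0.5118 -0.05    0.0271] res [-0.  0.] [ 0. -0.]
RcFL [0.5164 0.0201 0.0823] res [-1.2  0.2] [ 0.9 -1. ]
RcFR [ 0.5186 -0.0116  0.0832] res [-1.3  0.2] [ 0.9 -0.9]
RcBL [0.5594 0.0241 0.0821] res [-0.7  0.1] [ 0.5 -0.6]
RcBR [ 0.5617 -0.0077  0.0811] res [-0.6  0.1] [ 0.5 -0.5]
LcFL [0.5094 0.0863 0.0827] res [-0.9  0.1] [ 0.7 -0.7]
barL [0.5803 0.1392 0.1492] res [-0.8  0.1] [ 0.6 -0.7]
barR [ 0.5969 -0.049   0.1517] res [-0.3  0.1] [ 0.3 -0.3]
boxFL [0.5108 0.0535 0.128 ]
boxFR [0.5124 0.0275 0.128 ]
lipL [0.4964 0.1259 0.024 ]
lipR [ 0.5121 -0.0503  0.024 ]
RcFL [0.5142 0.022  0.084 ]
LcFR [0.5101 0.0563 0.084 ]
scene boxFL [0.5112 0.0483 0.128 ]
scene boxFR [0.5145 0.0235 0.128 ]
scene boxBL [0.5941 0.0568 0.128 ]
scene boxBR [0.5976 0.0313 0.128 ]
scene lipL [0.4958 0.118  0.024 ]
scene lipR [ 0.5138 -0.0487  0.024 ]
[338 210  41  40 634]
[ 0.41  -0.062  0.029] [ 0.41  -0.056  0.085]
[ 0.475 -0.131  0.029] [ 0.471 -0.12   0.085]
[ 0.451 -0.153  0.029] [ 0.449 -0.141  0.085]
[ 0.387 -0.084  0.029] [ 0.389 -0.076  0.085]
```

```bash
R='{"travel":[-48.5,-38.0,4.5],"rotation":[0,0,-25.1],"gripper":9.3}'; python3 -m pendant '[{"travel":[-48.5,-38.0,4.5],"rotation":[0,0,-25.1],"gripper":8},{"travel":[-48.5,-38.0,4.5],"rotation":[0,0,-25.1],"gripper":8},{"travel":[-48.5,-38.0,4.5],"rotation":[0,0,-25.1],"gripper":8},{"travel":[-48.5,-38.0,4.5],"rotation":[0,0,-25.1],"gripper":8},{"travel":[-48.5,-38.0,4.5],"rotation":[0,0,-25.1],"gripper":8},{"travel":[-48.5,-38.0,4.5],"rotation":[0,0,-25.1],"gripper":8},{"travel":[-48.5,-38.0,4.5],"rotation":[0,0,-25.1],"gripper":8},{"travel":[-48.5,-38.0,4.5],"rotation":[0,0,-25.1],"gripper":8},{"travel":[-48.5,-38.0,4.5],"rotation":[0,0,-25.1],"gripper":8},{"travel":[-48.5,-38.0,4.5],"rotation":[0,0,-25.1],"gripper":8},{"travel":[-48.5,-38.0,4.5],"rotation":[0,0,-25.1],"gripper":8},{"travel":[-48.5,-38.0,4.5],"rotation":[0,0,-25.1],"gripper":8}]'; python3 -m pendant '[{"travel":[0,0,0],"rotation":[0,0,0],"gripper":8},{"travel":[0,0,0],"rotation":[0,0,0],"gripper":8}]'
python3 - <<'E'
from h import *
s=cam("scene");t=cam("top");print(get_state()["qpos"])
a=cv2.resize(s["img"][115:265,215:365],None,fx=2.6,fy=2.6,interpolation=cv2.INTER_CUBIC)
b=cv2.resize(t["img"][115:265,215:365],None,fx=2.6,fy=2.6,interpolation=cv2.INTER_CUBIC)
cv2.imwrite("pics/c2.png",np.hstack([a,b]))
E
```

```text
clock: 1.8
tcp_pos: [0.5307, 0.0411, 0.1814]
tcp_rot: [3.141, -0.001, -3.053]
wrist_force: [-0.1, -0.3, -0.7]
finger_gap: 0.0798
grip_force: 0.0
clock: 2.05
tcp_pos: [0.5307, 0.0422, 0.1819]
tcp_rot: [3.142, 0.0, -3.05]
wrist_force: [-0.1, 1.3, -0.1]
finger_gap: 0.0804
grip_force: 0.0
[-1.75109998e-02 -2.76761169e-02  1.73382260e+00  3.75804067e-05
  1.43500744e+00 -1.67913192e+00]
```

View pics/c2.png

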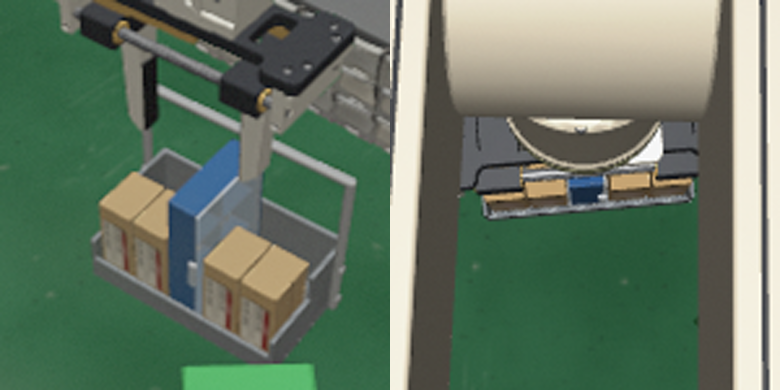

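The picture shows the fingers straddling the box, with tips at crop (150,125) and (253,178). The box is between them and the cartons are clear. Descending.

```bash
python3 -m pendant '[{"travel":[0,-0.2,3],"rotation":[0,0,0],"gripper":7},{"travel":[0,-0.2,6],"rotation":[0,0,0],"gripper":6},{"travel":[0,-0.2,7.5],"rotation":[0,0,0],"gripper":6},{"travel":[0,-0.2,8.3],"rotation":[0,0,0],"gripper":6},{"travel":[0,-0.2,8.3],"rotation":[0,0,0],"gripper":5},{"travel":[0,-0.2,8.3],"rotation":[0,0,0],"gripper":4},{"travel":[0,-0.2,8.3],"rotation":[0,0,0],"gripper":3.4},{"travel":[0,-0.2,8.3],"rotation":[0,0,0],"gripper":3.4}]'; python3 -m pendant '[{"travel":[0,0,0],"rotation":[0,0,0],"gripper":2.5},{"travel":[0,0,0],"rotation":[0,0,0],"gripper":2.0},{"travel":[0,0,0],"rotation":[0,0,0],"gripper":2.0},{"travel":[0,0,0],"rotation":[0,0,0],"gripper":2.0}]'
```

```text
clock: 3.15
tcp_pos: [0.5315, 0.039, 0.0992]
tcp_rot: [-3.141, 0.001, -3.052]
wrist_force: [0.3, 1.1, 0.1]
finger_gap: 0.0342
grip_force: 0.0
clock: 3.65
tcp_pos: [0.5313, 0.039, 0.0989]
tcp_rot: [-3.142, 0.0, -3.052]
wrist_force: [-0.7, 0.6, 3.1]
finger_gap: 0.0286
grip_force: 30.0
```

```bash
python3 -m pendant '[{"travel":[0.53,0,-0.18],"rotation":[0,-4,0],"gripper":2.0},{"travel":[1.06,0,-0.31],"rotation":[0,-8,0],"gripper":2.0},{"travel":[1.60,0,-0.41],"rotation":[0,-12,0],"gripper":2.0},{"travel":[2.15,0,-0.47],"rotation":[0,-16,0],"gripper":2.0},{"travel":[2.69,0,-0.45],"rotation":[0,-20,0],"gripper":2.0},{"travel":[3.23,0,-0.38],"rotation":[0,-24,0],"gripper":2.0},{"travel":[3.23,0,-0.38],"rotation":[0,-24,0],"gripper":2.0}]'
python3 - <<'E'
from h import *
s=cam("scene");print(get_state()["qpos"].round(3))
a=cv2.resize(s["img"][105:275,205:375],None,fx=3.5,fy=3.5,interpolation=cv2.INTER_CUBIC)
cv2.imwrite("pics/d3.png",a)
# remaining tip 24->48 in the tilted tool frame
p=lambda d:(lambda q:np.array([2.05*np.cos(q)-7.5*np.sin(q),2.05*np.sin(q)+7.5*np.cos(q)]))(np.radians(d))
q=np.radians(24)
for d in range(28,53,4):
    D=p(d)-p(24);print(d,(D@[-np.cos(q),-np.sin(q)]).round(2),(D@[np.sin(q),-np.cos(q)]).round(2))
E
```

```text
clock: 4.53
tcp_pos: [0.4974, 0.0361, 0.1012]
tcp_rot: [3.141, 0.417, -3.053]
wrist_force: [0.1, 0.3, -1.8]
finger_gap: 0.0289
grip_force: 30.0
[-0.082 -0.484  2.321  0.088  0.894 -1.783]
28 0.53 -0.12
32 1.06 -0.21
36 1.6 -0.26
40 2.15 -0.27
44 2.69 -0.25
48 3.23 -0.19
52 3.76 -0.08
```

View pics/d3.png

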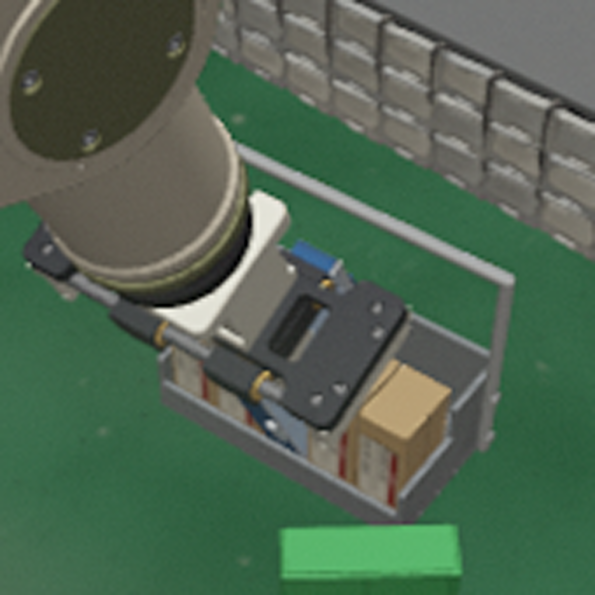

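The view shows the box tipped about 24° with the gripper on it. The cartons are standing and the bar is clear. Joint 3 is near its range limit, so I'm tipping further in small steps.

```bash
python3 -m pendant '[{"travel":[0.53,0,-0.12],"rotation":[0,-4,0],"gripper":2.0},{"travel":[1.06,0,-0.21],"rotation":[0,-8,0],"gripper":2.0},{"travel":[1.06,0,-0.21],"rotation":[0,-8,0],"gripper":2.0}]';python3 - <<'E'
from h import *
print(get_state()["qpos"].round(3))
E
```

```text
clock: 4.95
tcp_pos: [0.4889, 0.035, 0.1011]
tcp_rot: [-3.141, 0.559, -3.053]
wrist_force: [-0.1, 0.5, -1.6]
finger_gap: 0.0288
grip_force: 30.0
[-0.115 -0.686  2.493  0.151  0.791 -1.851]
```

```bash
python3 -m pendant '[{"travel":[-0.3,0,-0.5],"rotation":[0,0,0],"gripper":2.0},{"travel":[-0.64,0,-1.02],"rotation":[0,0,0],"gripper":2.0},{"travel":[-0.64,0,-1.02],"rotation":[0,0,0],"gripper":2.0}]';python3 - <<'E'
from h import *
print(get_state()["qpos"].round(3))
E
```

```text
clock: 5.32
tcp_pos: [0.4891, 0.0352, 0.113]
tcp_rot: [-3.141, 0.559, -3.052]
wrist_force: [0.0, -0.4, -2.1]
finger_gap: 0.0284
grip_force: 30.0
[-0.114 -0.705  2.481  0.147  0.822 -1.845]
```

The tip stands at 32°, at the arm's range limit, with the top about 65 mm out beyond the lip. Next I draw it up and out, bringing it upright once it is clear.

```bash
python3 -m pendant '[{"travel":[-1.06,0,-1.7],"rotation":[0,0,0],"gripper":2.0},{"travel":[-2.12,0,-3.39],"rotation":[0,0,0],"gripper":2.0},{"travel":[-2.65,0,-4.24],"rotation":[0,6,0],"gripper":2.0},{"travel":[-3.18,0,-5.09],"rotation":[0,13,0],"gripper":2.0},{"travel":[-3.71,0,-5.94],"rotation":[0,19,0],"gripper":2.0},{"travel":[-4.24,0,-6.78],"rotation":[0,26,0],"gripper":2.0},{"travel":[-4.24,0,-6.78],"rotation":[0,32,0],"gripper":2.0},{"travel":[-4.24,0,-6.78],"rotation":[0,32,0],"gripper":2.0},{"travel":[-4.24,0,-6.78],"rotation":[0,32,0],"gripper":2.0}]';python3 - <<'E'
from h import *
print(get_state()["qpos"].round(3))
s=cam("scene")
a=cv2.resize(s["img"][85:275,185:375],None,fx=3.1,fy=3.1,interpolation=cv2.INTER_CUBIC)
cv2.imwrite("pics/e4.png",a)
E
```

```text
clock: 6.45
tcp_pos: [0.4883, 0.0353, 0.1914]
tcp_rot: [3.141, 0.001, -3.052]
wrist_force: [-0.2, -0.2, -1.7]
finger_gap: 0.0289
grip_force: 30.0
[-0.033 -0.154  1.835  0.     1.46  -1.693]
```

View pics/e4.png

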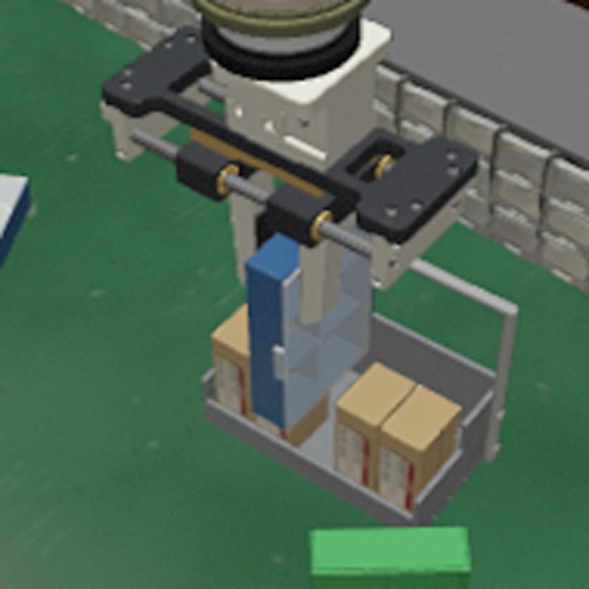

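The box is held upright and clear above the lip, and all four cartons are standing. Moving it forward and down onto the bench.

```bash
python3 -m pendant '[{"travel":[3,0,0],"rotation":[0,0,0],"gripper":2.0},{"travel":[6,0,0],"rotation":[0,0,0],"gripper":2.0},{"travel":[9,0,0],"rotation":[0,0,0],"gripper":2.0},{"travel":[9,0,3],"rotation":[0,0,0],"gripper":2.0},{"travel":[9,0,6],"rotation":[0,0,0],"gripper":2.0},{"travel":[9,0,8],"rotation":[0,0,0],"gripper":2.0},{"travel":[9,0,9],"rotation":[0,0,0],"gripper":2.0},{"travel":[9,0,9.2],"rotation":[0,0,0],"gripper":2.0},{"travel":[9,0,9.2],"rotation":[0,0,0],"gripper":2.0}]'; python3 -m pendant '[{"travel":[0,0,0.1],"rotation":[0,0,0],"gripper":2.0},{"travel":[0,0,0.2],"rotation":[0,0,0],"gripper":2.0},{"travel":[0,0,0.3],"rotation":[0,0,0],"gripper":2.0},{"travel":[0,0,0.3],"rotation":[0,0,0],"gripper":2.0}]'
```

```text
clock: 7.62
tcp_pos: [0.3994, 0.0271, 0.1009]
tcp_rot: [-3.141, 0.002, -3.052]
wrist_force: [-0.1, -0.1, -1.6]
finger_gap: 0.0286
grip_force: 30.0
clock: 8.12
tcp_pos: [0.3989, 0.0272, 0.097]
tcp_rot: [-3.142, -0.0, -3.052]
wrist_force: [-0.3, 0.5, -2.7]
finger_gap: 0.0283
grip_force: 30.0
```

```bash
python3 -m pendant '[{"travel":[0,0,0.1],"rotation":[0,0,0],"gripper":2.0},{"travel":[0,0,0.1],"rotation":[0,0,0],"gripper":2.0}]';python3 -m pendant '[{"travel":[0,0,0.1],"rotation":[0,0,0],"gripper":2.0},{"travel":[0,0,0.1],"rotation":[0,0,0],"gripper":2.0}]'
```

```text
clock: 8.38
tcp_pos: [0.3988, 0.0272, 0.0959]
tcp_rot: [3.142, -0.0, -3.052]
wrist_force: [-1.3, -0.8, -2.3]
finger_gap: 0.0285
grip_force: 30.0
clock: 8.62
tcp_pos: [0.399, 0.0272, 0.0952]
tcp_rot: [-3.142, 0.0, -3.052]
wrist_force: [-1.0, 0.1, 1.8]
finger_gap: 0.0287
grip_force: 30.0
```

The force shows the box touching the bench. Releasing it and rising.

```bash
python3 -m pendant '[{"travel":[0,0,0],"rotation":[0,0,0],"gripper":3.2},{"travel":[0,0,0],"rotation":[0,0,0],"gripper":4},{"travel":[0,0,0],"rotation":[0,0,0],"gripper":5},{"travel":[0,0,0],"rotation":[0,0,0],"gripper":5.5},{"travel":[0,0,-2],"rotation":[0,0,0],"gripper":5.5},{"travel":[0,0,-6],"rotation":[0,0,0],"gripper":5.5},{"travel":[0,0,-12],"rotation":[0,0,0],"gripper":5.5},{"travel":[0,0,-15],"rotation":[0,0,0],"gripper":5.5},{"travel":[0,0,-15],"rotation":[0,0,0],"gripper":5.5}]'
python3 - <<'E'
from h import *
s=cam("scene")
a=cv2.resize(s["img"][85:285,165:375],None,fx=2.9,fy=2.9,interpolation=cv2.INTER_CUBIC)
cv2.imwrite("pics/f5.png",a)
E
```

```text
clock: 9.75
tcp_pos: [0.4005, 0.0271, 0.2481]
tcp_rot: [-3.141, 0.006, -3.052]
wrist_force: [0.5, 0.3, -0.2]
finger_gap: 0.0549
grip_force: 0.0
```

View pics/f5.png

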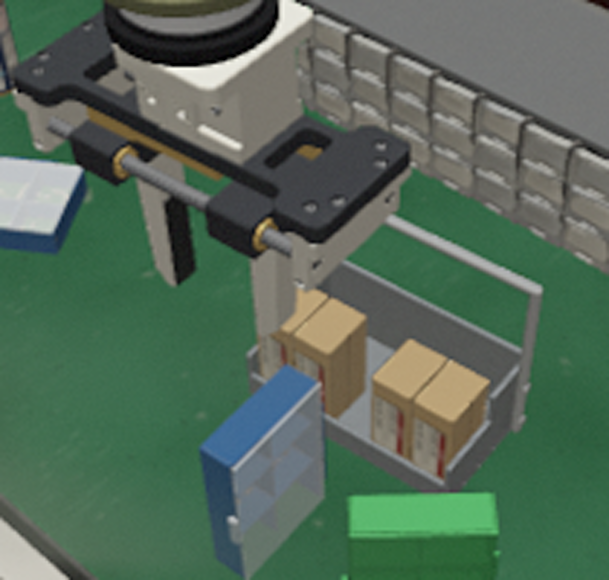

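The box stands upright on the bench in front of the rack, around crop (265,470). The cartons are in place and the gripper is clear.

```bash
python3 -c "
from bench import *
print(close_job())"
```

```text
the job is handed in; nothing more can be done
None
```

The pin box was tipped 32° out over the lip (the most the arm's joint range allowed), drawn free and stood upright on the bench in front of the rack; all four cartons are still standing in place, and the job was handed in at about 10 s.

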